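# Fit and clamp a wafer chuck with the push-to-turn vacuum selector

### The arm

A 6-joint arm with a two-finger parallel gripper is mounted at the origin on the work surface. World frame = base frame: x ahead of the robot, y to its left, z up, the work surface at z = 0. Lengths are in m, angles in rad, forces in N, time in s.
With the tool pointing down it reaches from about 0.375 to 0.975 m from the base axis. Payload 3.8 kg.
Tool frame: the origin (TCP) lies midway between the tips of the shut fingers; the grasp point (between the pads) lies 19 mm behind it; x points along the fingers, y is the direction in which the jaws open and shut, and the axes are right-handed (so a half turn about x gives the same grasp; the last joint's range is limited). The gripper opens to 88 mm and grips with 3 to 60 N. Pads are 18 mm wide; open, the fingers measure 123 mm over their backs; the gripper's body (75 mm by 187 mm) begins 45 mm behind the grasp point.
Start: joints at [1.095, 0.264, 1.604, -0, 1.274, -0.037], TCP at [0.287, 0.611, 0.207] pointing down, gripper open.
Joint ranges: [-2.63, 2.63], [-0.94, 2.18], [0.31, 2.57], [-1.31, 4.45], [0, 2.66], [-2.55, 2.55]. Speed limits (rad/s): [2.57, 2.57, 3.14, 3.14, 3.14, 3.14].

### API

Orientations are given as a rotation vector (axis times angle).
In Python, from cell import manip, inverse_kinematics, cams, order gives the robot as it stands. Calls block until the motion is done:
- manip.move_pose(position, orientation): joint-space move of the TCP to a pose.
- manip.move_linear(position, rate=0.15, rot=None): straight line of the TCP; rot=None keeps the orientation; rate is the mean speed in m/s.
- manip.set_joints(angles): joint-space move.
- manip.set_gripper(opening, force=None): finger opening in m; force is the grip in N (None keeps the last); returns when the fingers have stopped.
- manip.dwell(seconds).
- inverse_kinematics(position, orientation): joint angles nearest the present ones, or None.
- manip.state(): the state.
- cams.capture(name): name is "scene" or "top"; returns a dict with "image" (400x640x3 uint8, blue, green, red), "z_map" (400x640 float32, m along the optical axis (not along the pixel's ray), 0 where there is no reading), "intrinsics" (3x3 intrinsics, pixels), "position" and "orientation" of the camera in the world. Camera axes: x right, y down, z forward; pixel columns grow to the right and rows downward; lengths in m; the calibration is good to about 2 mm. A picture is of the moment at which its call begins.
A pose or a line that the arm cannot do raises manip.IKError and nothing moves.
- order.close_job(): hands the job in, once; it reports no verdict.
The state is a dict: "clock": time; "joint_pos": joint angles; "joint_velocities": joint speeds; "tau": joint torques, N m; "tool_pos": TCP position; "tcp_rot": TCP orientation; "contact_force": force on the tool from outside, world axes, zero at the start; "moment": the same for the moment, N m; "gripper_width": finger opening in m.
Only numpy, scipy, OpenCV 4.12 (cv2) and the standard library are available. Lean on these libraries where they do the work, as an engineer would, in place of code of your own. Each camera call takes 0.05 s, during which the arm holds its last target. There are 200 camera calls.

### The job

Get the inspection station ready for the next wafers: take the round chuck with the two flat sides out of the storage block, set it on the carriage's seat and turn it until its key drops fully home, and let go. Then clamp it: push the vacuum selector on the console in, turn it clockwise one position, from the plain vent tick to the one-pip clamp tick, and let it spring back out. Last, push the carriage all the way in under the camera head, and leave the other things where they are.

Things in the scene. Friction and masses are not known exactly. Their poses are not given: they have to be found in the camera images.
- chuck_centre (a point): The wanted vacuum chuck (loose, aluminium, about 0.11 kg): a disc 54 mm across, 16 mm thick, with two opposite flats on its rim, 40 mm across the flats, in one of the storage block's three pockets. Point: middle of the disc, half-way up. x axis: square to the flats (grip across them along x); y: along the flats; z: up. A half turn makes no difference.
- chuck: The same chuck as a whole: origin on its axis at the foot of its key, 17 mm below chuck_centre, same axes. The key is a tenon under the disc, 14 mm (x) by 30 mm (y), 9 mm deep, its lowest 3 mm tapered by 1.5 mm a side.
- rack: Black storage block, fixed, 250 (x) x 84 (y) x 24 mm high, origin at the centre of its underside. Three round pockets 36 mm wide, 82 mm apart along x; in each a chuck's disc lies on the block's top, its key hanging free. It stands on one side of the station, the console on the other; sides swap.
- seat_top (a point): Seat on the station's sliding carriage: centre of the top face, 58 mm above the table, of a 70 mm square steel block, at the mouth of its key slot. Slot: 16 mm wide (x axis), 32 mm long (y axis), 10 mm deep. With the chuck home its disc lies on the seat, chuck_centre 8 mm above this point. The carriage slides in along +y. Moves with it.
- station: Inspection station, fixed: grey base 150 (x) x 350 (y) x 20 mm; origin under it. The carriage slides along its +y towards a camera head on a column: ring light 66 mm across, underside 115 mm above the table, centred at y = +70 mm, where the seat's centre ends; head and column (at y = +155 mm) are 220 mm tall.
- push_tab (a point): Middle of the outer face of the carriage's push tab, an upright plate 70 mm wide, 6 mm thick, from 46 to 80 mm above the table. This point: 70 mm above the table, 100 mm from the seat's centre, on the side away from the head. y axis: the direction to push. The base before it is 20 mm high.
- carriage (a joint): How far the carriage is slid in, m: starts between 0 and 0.02; 0.12 is against the inner stop under the head. Friction about 2.5 N; it stays where it is left.
- selector_bar (a point): Vacuum selector: black round skirt 64 mm across, 8 mm thick, with an upright finger bar across it 56 mm long (x axis, the way its white pointer line points), 14 mm thick (y), 24 mm high. Point: middle of the bar, on the vertical turning axis, 12 mm above the skirt's top, 78.5 mm above the table when out. Moves with the knob.
- console: White vacuum console, fixed, 170 (x) x 130 (y) x 48 mm high, origin at the centre of its underside; the selector's axis is at x = -25 mm, a low round gauge at x = +60 mm (10 mm proud). Ticks round the selector, clockwise from above: plain = vent, one pip = clamp (straight along +x), two pips = hold.
- selector (a joint): Selector angle, rad, growing clockwise from above: 0 = vent (start), 1.047 = clamp, 2.094 = hold. Out, it is locked in a notch with about 0.04 rad of play. Pushed in, it turns easily; between notches it stays in, and it springs out by itself within about 0.05 rad of a position once not pressed.
- selector_push (a joint): How far the selector is pushed in, m: 0 = out, 0.008 = against its stop; free to turn from about 0.006. The spring pushes back with about 4 N at 0 and 9 N at the stop.
- chuck_round: a plain round chuck (48 mm disc, no flats) in the same storage block; not wanted. Leave it; origin at the centre of its underside.
- chuck_square: a square chuck (44 mm) in the same storage block; not wanted. Leave it; origin at the centre of its underside.
- tweezers: steel wafer tweezers, 120 mm, lying flat on the table. Leave it; origin at the centre of its underside.
- loupe: black loupe, 38 mm across, 42 mm tall, on the table in front of the station. Leave it; origin at the centre of its underside.
- bottle: clear bottle with a white cap, 60 mm across, 150 mm tall. Leave it; origin at the centre of its underside.
- shipper: round white single-wafer box, 116 mm across, 20 mm high. Leave it; origin at the centre of its underside.
- dish: covered glass dish, 90 mm across, 17 mm high. Leave it; origin at the centre of its underside.
- jar: small amber jar behind the station, 48 mm across, 55 mm tall. Leave it; origin at the centre of its underside.
There are look-alikes about, which are no part of the job. What is shaped like the console but pink is not meant. What is shaped like the chuck but yellow is not meant.

How it is judged:
On the way, in this order (a step that is already met when the one before it is completed fails the run):
1. the chuck with two flats is fully home in the seat, key in slot, and let go (horizontal distance between chuck_centre and seat_top below 0.004 m and z of chuck_centre in the frame of seat_top between 0.004 and 0.0105 m and angle between chuck_centre's own z axis and vertical below 0.08 rad and not (contact force between the fingers and chuck above 0.1 N)), for 0.2 s.
2. the selector has sprung out again at the clamp position, one on from vent (value of joint selector between 0.94 and 1.16 rad and value of joint selector_push below 0.0015 m), for 0.2 s.
3. the carriage is against its inner stop under the head (value of joint carriage above 0.116 m), for 0.2 s.
At the end, for the whole second after the job is handed in: The flat-sided chuck lies fully home in the seat (centre within 4 mm, disc on the seat within 2.5 mm, not tipped), released and at rest; the selector is out (within 1.5 mm) at the clamp position (0.94 to 1.16 rad); the carriage is within 4 mm of its inner stop (all of step 1 and all of step 2 and value of joint carriage above 0.116 m and linear speed of chuck below 0.02 m/s); the robot touches nothing.
It fails at once if the selector is forced round without being pushed in (value of joint selector between 0.2 and 0.85 rad and value of joint selector_push below 0.002 m).
It fails at once if the other things are moved (more than 25 mm) (distance of any of chuck_round, chuck_square, tweezers, loupe, bottle, shipper, dish, jar from where it was at the start of the episode above 0.025 m).
It also fails if it takes over 72 s, if anything falls off the work surface, if the arm or the gripper's body presses on something with over 40 N, if the wrist force passes 120 N, or if a joint passes its speed limit or range.

## Working session

There is one attempt and no reset: what is moved stays moved. The work goes in short steps, each a Python script; the robot and the scene stay as the last script left them, time stands still between calls to the robot, and variables do not carry over. Pictures are saved under pics/ and viewed, about 8 in all and at most 12, crops included, and the job is handed in when it is done.

```bash
ls; mkdir -p pics; python3 - <<'E'
from cell import manip,cams
import cv2,numpy as np
for n in("scene","top"):
    c=cams.capture(n); np.savez(f"pics/{n}0.npz",**c); cv2.imwrite(f"pics/{n}0.png",c["image"])
    print(n,c["intrinsics"],c["position"],c["orientation"])
print(manip.state())
E
```

```text
pics
scene [[405.95794386   0.         319.11484696]
 [  0.         405.95794386 202.39563531]
 [  0.           0.           1.        ]] [1.23971869 0.04895139 0.90355139] [-1.70795855 -1.92444346  0.74421536]
top [[442.44056452   0.         317.95542296]
 [  0.         442.44056452 202.15774387]
 [  0.           0.           1.        ]] [ 0.27109991 -0.03869288  1.32418552] [-2.12495596  2.14170431 -0.18853772]
{'clock': 0.1, 'joint_pos': array([ 1.09510306e+00,  2.64666827e-01,  1.60523551e+00,  2.73788735e-05,
        1.27369188e+00, -3.68842423e-02]), 'joint_velocities': array([ 0.001589  , -0.00390418, -0.0031602 ,  0.00057523, -0.00042137,
       -0.00134204]), 'tau': array([ 5.61838751e-04, -5.03616643e+01, -3.58070898e+01,  7.32274912e-02,
        2.31995084e-02, -7.42654697e-05]), 'tool_pos': array([0.28644228, 0.61043115, 0.20542101]), 'tcp_rot': array([ 0.34264454,  1.5437956 , -0.3456957 ]), 'contact_force': array([-0.12734187, -0.02180074, -0.25989257]), 'moment': array([-0.02680868,  0.01092826, -0.0525092 ]), 'gripper_width': 0.08815580974270197}
```

View pics/top0.png

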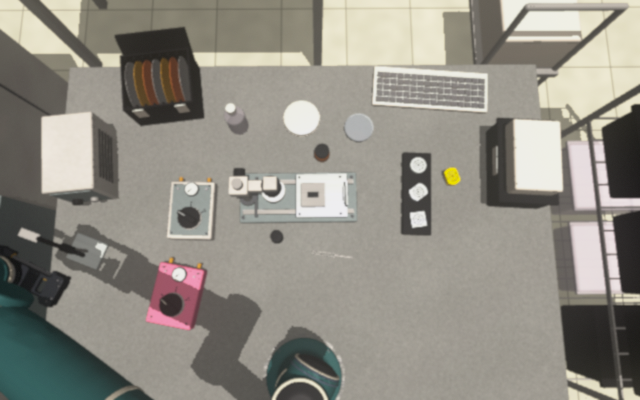

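View pics/scene0.png

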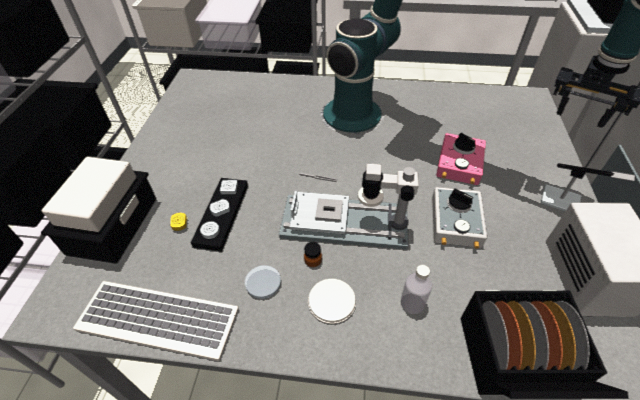

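The top view has +x up and +y left. The candidates in the top view:
- **Rack pockets:** (417,164), (418,191) and (417,219). A lone yellow chuck sits at (452,176).
- **Consoles:** a white one at (190,210) and a pink one at (175,295). I want the white one.

I'll confirm with one enlarged montage.

```bash
cat > h.py <<'E'
import numpy as np,cv2
from scipy.spatial.transform import Rotation as R
def load(n): return dict(np.load(f"pics/{n}.npz"))
def ray(c,uv):
    uv=np.atleast_2d(np.asarray(uv,float)); K=c["intrinsics"]
    d=np.c_[(uv-K[[0,1],[2,2]])/K[[0,1],[0,1]],np.ones(len(uv))]
    return d@R.from_rotvec(c["orientation"]).as_matrix().T
def onplane(c,uv,z):
    d=ray(c,uv); return c["position"]+d*((z-c["position"][2])/d[:,2])[:,None]
def cloud(c):
    v,u=np.mgrid[:400,:640]; d=ray(c,np.c_[u.ravel(),v.ravel()])
    return (c["position"]+d*c["z_map"].ravel()[:,None]).reshape(400,640,3)
def project(c,p):
    q=(np.atleast_2d(p)-c["position"])@R.from_rotvec(c["orientation"]).as_matrix()
    q=q@c["intrinsics"].T; return q[:,:2]/q[:,2:]
E
python3 - <<'E'
from h import *
t=load("top0")["image"];s=load("scene0")["image"]
def cr(i,x,y,w,h,f): return cv2.resize(i[y:y+h,x:x+w],(w*f,h*f),interpolation=cv2.INTER_CUBIC)
a=cr(t,395,145,75,95,3.0.__int__()) # 225x285
a=cr(t,395,145,50,95,6) #300x570... 
b=cr(t,160,170,65,75,4) #260x300
d=cr(t,235,165,125,62,4) #500x248
W=np.zeros((600,800,3),np.uint8)
W[:570,:300]=a; W[:248,300:800]=d; W[260:560,300:560]=b
e=cr(s,430,185,60,65,4); W[260:520,560:800]=e
cv2.imwrite("pics/m1.png",W)
for n in("top0","scene0"):
    c=load(n);P=cloud(c)
    pts={"top0":[(418,164),(418,191),(417,219),(310,180),(404,230),(189,215),(300,240),(347,190)],"scene0":[(229,186),(220,207),(209,229),(320,200),(462,200)]}[n]
    for u,v in pts: print(n,u,v,P[v,u].round(4))
E
```

```text
top0 418 164 [ 0.6077 -0.3451  0.0412]
top0 418 191 [ 0.5264 -0.3424  0.0361]
top0 417 219 [ 0.4413 -0.3333  0.0458]
top0 310 180 [ 0.5597 -0.022   0.0474]
top0 404 230 [ 0.4124 -0.2996  0.0182]
top0 189 215 [0.4551 0.3251 0.0669]
top0 300 240 [0.3866 0.0094 0.0018]
top0 347 190 [ 0.5351 -0.133   0.0157]
scene0 229 186 [ 0.4473 -0.3322  0.0398]
scene0 220 207 [ 0.5302 -0.3354  0.0396]
scene0 209 229 [ 0.6102 -0.3425  0.0397]
scene0 320 200 [ 0.4884 -0.0552  0.0577]
scene0 462 200 [0.4541 0.3336 0.0678]
```

View pics/m1.png

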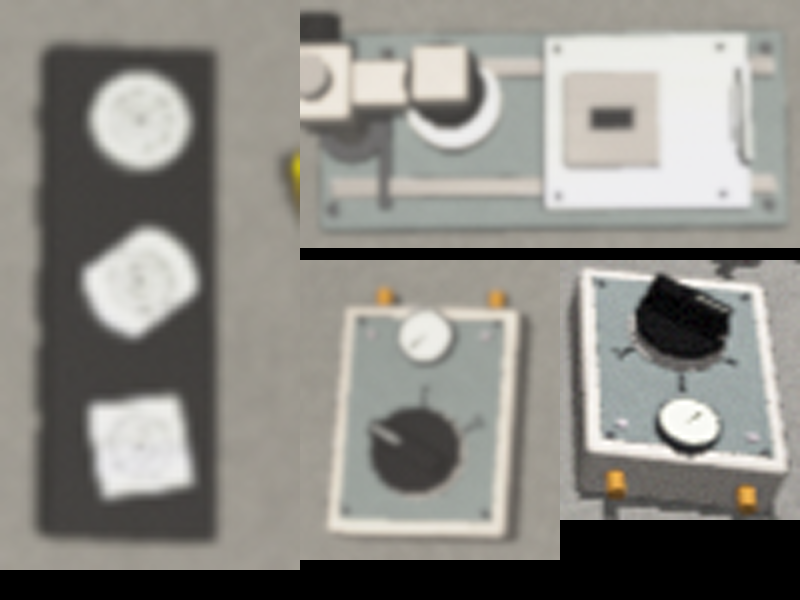

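The middle pocket at top (418,191) holds the disc with two flats: its normals run up-left to down-right in the picture. The round chuck is above it and the square one below. The white console's pointer is at vent, up-left in the picture, and the one-pip tick points straight up towards the gauge. Now I'll measure in both views.

```bash
cat > meas.py <<'E'
from h import *
def blob(c,mask,near,z,rad=60):
    """contour (metric, on plane z) of the connected blob nearest the given world point"""
    u=project(c,near)[0]
    cs,_=cv2.findContours(mask.astype(np.uint8),cv2.RETR_EXTERNAL,cv2.CHAIN_APPROX_NONE)
    cs=[k for k in cs if cv2.contourArea(k)>15]
    k=min(cs,key=lambda k:np.linalg.norm(k[:,0].mean(0)-u))
    return onplane(c,k[:,0],z)[:,:2]
def up(c,f=4):
    c=dict(c); c["image"]=cv2.resize(c["image"],None,fx=f,fy=f,interpolation=cv2.INTER_CUBIC)
    K=c["intrinsics"].copy(); K[:2]*=f; K[:2,2]+=(f-1)/2; c["intrinsics"]=K; return c
def rect(p):
    (x,y),(w,h),a=cv2.minAreaRect((p*1000).astype(np.float32)); 
    return np.round([x,y],1),np.round([w,h],1),round(a,1)
E
python3 - <<'E'
from meas import *
for n in("top0","scene0"):
    c=up(load(n)); im=c["image"]; g=im.max(2); hsv=cv2.cvtColor(im,cv2.COLOR_BGR2HSV)
    ch=lambda p:np.array([*p])
    print(n)
    for nm,p in(("round",(.609,-.343,.04)),("flat",(.528,-.339,.04)),("square",(.444,-.333,.04))):
        q=blob(c,g>135,p,.04) if n=="top0" else blob(c,g>120,p,.04)
        hull=cv2.convexHull((q*1000).astype(np.float32))[:,0]
        th=np.radians(np.arange(0,180,1)); pr=hull@np.array([np.cos(th),np.sin(th)]); w=np.ptp(pr,axis=0)
        M=cv2.moments((q*1000).astype(np.float32)[:,None]); i=w.argmin()
        print(nm,rect(q),"moment",M['m10']/M['m00'],M['m01']/M['m00'],"minwidth",w.min(),i,"max",w.max(),w.argmax(), "at90",w[(i+90)%180])
    q=blob(c,g<90,(.51,-.045,.058),.058); print("slot",rect(q))
    P=project(c,[[.51,-.045,.058],[.51,-.02,.058],[.51,-.09,.05],[.55,-.05,.02]]).astype(int)
    print([im[v,u].tolist() for u,v in P])
E
```

```text
top0
round (array([ 609.8, -580.6]), array([ 4.5, 37.2]), 85.6) moment 610.0911355358578 -580.544363367266 minwidth 4.710077261684091 86 max 37.22110120636228 174 at90 37.20809029609302
flat (array([ 609.8, -580.6]), array([ 4.5, 37.2]), 85.6) moment 610.0911355358578 -580.544363367266 minwidth 4.710077261684091 86 max 37.22110120636228 174 at90 37.20809029609302
square (array([548.3, -54.6]), array([2047.8, 1208. ]), 89.7) moment 554.1872706343813 -114.06080275257267 minwidth 1218.5681953430176 0 max 2198.1303747464344 56 at90 2047.8003540039062
slot (array([515.1, -29.2]), array([24. ,  8.9]), 89.6)
[[137, 144, 149], [81, 84, 85], [238, 238, 238], [190, 200, 208]]
scene0
round (array([ 553.7, -600.4]), array([ 7. , 83.4]), 86.4) moment 554.8217979462484 -600.6216176508032 minwidth 7.219430088781678 87 max 83.45033108316909 177 at90 83.45033108316909
flat (array([ 319.4, -133.6]), array([1287.1, 1708.7]), 0.1) moment 312.6710727089716 -105.86210391257515 minwidth 1287.8343811035156 0 max 1907.1492887810177 132 at90 1709.0361328125
square (array([ 319.4, -133.6]), array([1287.1, 1708.7]), 0.1) moment 312.6710727089716 -105.86210391257515 minwidth 1287.8343811035156 0 max 1907.1492887810177 132 at90 1709.0361328125
slot (array([516.6, -27.8]), array([13. , 29.3]), 1.9)
[[176, 181, 185], [111, 112, 116], [241, 241, 240], [240, 241, 240]]
```

```bash
cat >> meas.py <<'E'
def blob(c,mask,near,z,amin,amax):
    cs,_=cv2.findContours(mask.astype(np.uint8),cv2.RETR_LIST,cv2.CHAIN_APPROX_NONE)
    out=[]
    for k in cs:
        if len(k)<20: continue
        q=onplane(c,k[:,0],z)[:,:2]; a=cv2.contourArea((q*1000).astype(np.float32))
        if amin<a<amax: out.append(q)
    if not out: return None
    return min(out,key=lambda q:np.linalg.norm(q.mean(0)-np.array(near[:2])))
E
python3 - <<'E'
from meas import *
for n in("top0","scene0"):
    c=up(load(n)); im=c["image"]; g=im.max(2)
    print(n)
    for nm,p in(("round",(.609,-.343,.04)),("flat",(.528,-.339,.04)),("square",(.444,-.333,.04))):
      for t in (150,):
        q=blob(c,g>t,p,.04,800,4000)
        if q is None: print(nm,None);continue
        hull=cv2.convexHull((q*1000).astype(np.float32))[:,0]
        th=np.radians(np.arange(0,180,1)); pr=hull@np.array([np.cos(th),np.sin(th)]); w=np.ptp(pr,axis=0)
        M=cv2.moments((q*1000).astype(np.float32)[:,None]); i=w.argmin()
        print(nm,t,rect(q),"c %.1f %.1f"%(M['m10']/M['m00'],M['m01']/M['m00']),"minwidth %.1f at %d max %.1f at %d; at90 %.1f"%(w.min(),i,w.max(),w.argmax(),w[(i+90)%180]))
    for t in (100,120): 
        q=blob(c,g<t,(.515,-.03),.058,200,900); print("slot",t,q is not None and rect(q))
    for t in (205,220):
        q=blob(c,g<t,(.515,-.03),.058,3000,9000); print("seat",t,q is not None and rect(q))
    q=blob(c,g<110,(.53,-.34),.024,12000,35000); print("rack",q is not None and rect(q))
    q=blob(c,g<100,(.455,.33),.0665,1500,6000); print("skirt",q is not None and rect(q))
    q=blob(c,g>222,(.51,-.06),.046,8000,40000); print("carr",q is not None and rect(q))
    for nm,p in(("console",(.48,.325,.048)),):
        u,v=project(c,p)[0].astype(int); k=100
        print(im[v-0,u-k:u+k:10].max(1).tolist())
E
```

```text
top0
round 150 (array([ 606.2, -344.9]), array([48.4, 48.8]), 61.8) c 606.2 -345.0 minwidth 48.4 at 62 max 49.4 at 90; at90 48.8
flat 150 (array([ 524.3, -341.1]), array([41.8, 55.3]), 35.8) c 524.3 -341.2 minwidth 41.9 at 36 max 55.9 at 94; at90 55.3
square 150 (array([ 442.4, -337.3]), array([46.7, 46.3]), 7.0) c 442.5 -337.3 minwidth 46.3 at 97 max 59.8 at 143; at90 46.7
slot 100 (array([515.1, -29.2]), array([25.5, 10.4]), 89.6)
slot 120 (array([514.7, -29.2]), array([28.4, 12.6]), 89.6)
seat 205 (array([543.8, 169.1]), array([95.6, 53. ]), 89.6)
seat 220 (array([513.1, -28.3]), array([71.8, 74.3]), 89.9)
rack (array([ 523.4, -337.7]), array([ 90.1, 251.7]), 87.3)
skirt (array([449.6, 327.5]), array([59.6, 61.5]), 2.2)
carr (array([515.4, -56.3]), array([125.7, 147.8]), 0.0)
[156, 185, 196, 161, 160, 162, 153, 109, 81, 72, 78, 118, 157, 162, 162, 159, 163, 169, 223, 125]
scene0
round 150 (array([ 607.6, -343.1]), array([48.5, 47.5]), 51.7) c 607.6 -343.2 minwidth 47.5 at 141 max 49.3 at 73; at90 48.6
flat 150 (array([ 525.9, -339.4]), array([42.4, 53.8]), 35.6) c 526.0 -339.2 minwidth 42.4 at 36 max 54.7 at 158; at90 53.8
square 150 (array([ 443.9, -335.7]), array([45.3, 46.1]), 6.3) c 444.2 -335.3 minwidth 45.5 at 6 max 59.8 at 50; at90 46.2
slot 100 (array([516.5, -27.8]), array([13.9, 29.5]), 0.7)
slot 120 (array([516.3, -27.9]), array([15.5, 30.8]), 1.7)
seat 205 (array([523.2, -26.3]), array([73.2, 80.8]), 89.7)
seat 220 (array([522.6, -26.1]), array([74.6, 83.5]), 89.6)
rack (array([ 534.3, -333.7]), array([ 97.6, 269.6]), 87.4)
skirt (array([457. , 327.4]), array([63.4, 79.2]), 63.4)
carr (array([516.1, -52.7]), array([128.4, 148.5]), 0.1)
[93, 172, 241, 165, 169, 169, 168, 171, 171, 125, 108, 97, 121, 102, 160, 174, 150, 172, 171, 216]
```

Chuck: (0.525,-0.340), flats' normal at 36°. Seat: (0.5155,-0.0285), with its slot along y. Both views agree to about 1.5 mm. I'll pick the chuck now.

```bash
cat >> h.py <<'E'
def down(deg):
    a=np.radians(deg); c,s=np.cos(a),np.sin(a)
    return R.from_matrix(np.array([[0,c,s],[0,s,-c],[-1,0,0]])).as_rotvec()
def st(m,tag=""):
    s=m.state(); y=R.from_rotvec(s["tcp_rot"]).as_matrix()[:,1]
    print(tag,"t%.1f"%s["clock"],s["tool_pos"].round(4),"a%.1f"%np.degrees(np.arctan2(y[1],y[0])),"F",s["contact_force"].round(1),"w%.4f"%s["gripper_width"],"j6 %.2f"%s["joint_pos"][5],flush=True)
    return s
E
python3 - <<'E'
from cell import manip,inverse_kinematics as ik
from h import *
st(manip)
for nm,p,a in(("chuck",(.525,-.34,.2),36),("seat",(.5155,-.0285,.2),0),("sel",(.4515,.3275,.2),-30),("sel2",(.4515,.3275,.2),-90),("tab",(.5155,-.15,.07),0)):
    for k in(0,180): j=ik(np.array(p),down(a+k)); print(nm,a+k,None if j is None else np.round(j,2))
E
```

```text
t0.1 [0.2864 0.6104 0.2054] a64.9 F [-0.1 -0.  -0.3] w0.0882 j6 -0.04
chuck 36 [-0.61  0.18  1.72 -0.    1.24 -1.24]
chuck 216 [-0.61  0.18  1.72  0.    1.24  1.9 ]
seat 0 [-0.1  -0.03  1.95 -0.    1.23 -0.1 ]
seat 180 None
sel -30 [0.58 0.05 1.86 0.   1.23 1.11]
sel 150 [ 0.58  0.05  1.86 -0.    1.23 -2.04]
sel2 -90 [ 0.58  0.05  1.86 -0.    1.23  2.15]
sel2 90 [ 0.58  0.05  1.86 -0.    1.23 -0.99]
tab 0 [-0.33  0.13  2.03 -0.    0.98 -0.33]
tab 180 None
```

```bash
python3 - <<'E'
from cell import manip,cams
from h import *
manip.move_linear([.2864,.6104,.33],rate=.2)
manip.move_pose([.525,-.34,.30],down(36))
manip.set_gripper(.058)
manip.move_linear([.525,-.34,.07],rate=.2); st(manip,"above")
manip.move_linear([.525,-.34,.027],rate=.06); st(manip,"at")
manip.set_gripper(0.02,force=15); st(manip,"grip")
manip.move_linear([.525,-.34,.045],rate=.05); st(manip,"lift")
manip.move_linear([.525,-.34,.15],rate=.2); st(manip,"up")
c=cams.capture("scene");np.savez("pics/s1.npz",**c)
P=project(c,[.525,-.34,.15])[0].astype(int)
k=c["image"][max(0,P[1]-60):P[1]+60,max(0,P[0]-60):P[0]+60]; cv2.imwrite("pics/g1.png",cv2.resize(k,None,fx=4,fy=4,interpolation=cv2.INTER_CUBIC))
E
```

```text
above t6.2 [ 0.526  -0.3408  0.0715] a36.0 F [ 0.5  0.7 -0.1] w0.0580 j6 -1.24
at t7.1 [ 0.5252 -0.3401  0.0271] a36.0 F [-0.2 -0.5  0.2] w0.0580 j6 -1.24
grip t7.8 [ 0.525 -0.34   0.027] a36.0 F [-0.5  0.2 -0. ] w0.0202 j6 -1.24
lift t8.3 [ 0.5254 -0.3403  0.0457] a36.0 F [ 0.4  0.  -1.1] w0.0195 j6 -1.24
up t8.9 [ 0.5244 -0.3396  0.149 ] a36.0 F [-0.5  0.9 -0. ] w0.0200 j6 -1.24
```

View pics/g1.png

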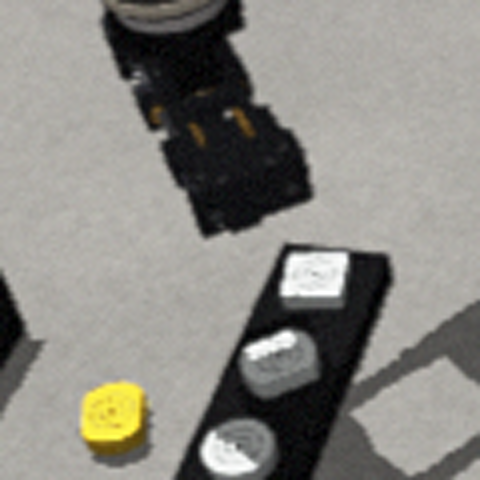

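The fingers closed to 20 mm with no contact and the chuck is still in its pocket, so they passed over it or slipped off it. I'll check whether the chuck moved and where the fingertips really are.

```bash
python3 - <<'E'
from cell import manip,cams
from meas import *
t=cams.capture("top"); np.savez("pics/t1.npz",**t)
for n in("t1","s1"):
    c=load(n); P=cloud(c)
    # gripper points near commanded TCP
    m=(np.linalg.norm(P[...,:2]-[.525,-.34],axis=2)<.06)&(P[...,2]>.06)&(c["z_map"]>0)
    print(n,"gripper pts",m.sum(), "zmin",np.percentile(P[m][:,2],[0,2,10,50]).round(3) if m.any() else None)
    c=up(c);g=c["image"].max(2)
    for th in(110,150):
        q=blob(c,g>th,(.525,-.34),.04,1200,4000); print(th,rect(q))
a=load("top0")["image"];b=load("t1")["image"]
W=np.hstack([cv2.resize(i[140:245,380:480],None,fx=4,fy=4,interpolation=cv2.INTER_CUBIC) for i in (a,b)])
cv2.imwrite("pics/m2.png",W)
E
```

```text
t1 gripper pts 3573 zmin [0.25  0.285 0.384 0.551]
110 (array([ 488.9, -416.7]), array([147.7,  38.8]), 54.8)
150 (array([ 562.4, -502.5]), array([48.6, 59.9]), 43.8)
s1 gripper pts 4433 zmin [0.183 0.265 0.288 0.442]
110 (array([ 525.7, -339.7]), array([44.6, 51.1]), 33.8)
150 (array([ 443.9, -335.7]), array([45.3, 46.4]), 6.3)
```

View pics/m2.png

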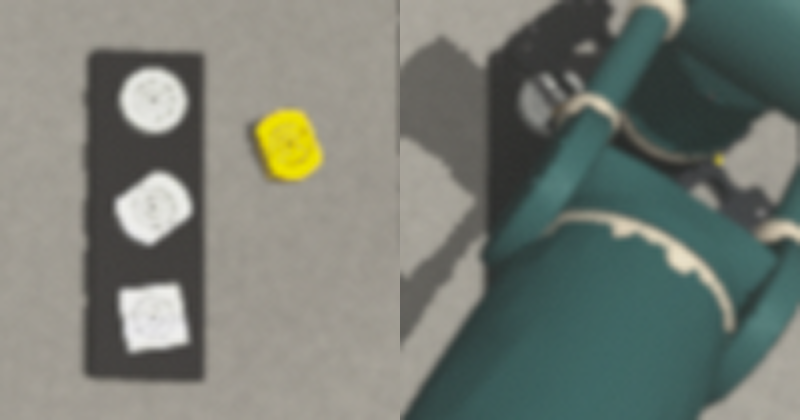

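```bash
python3 - <<'E'
from cell import manip,cams
from h import *
manip.set_gripper(.06); st(manip)
c=cams.capture("scene");np.savez("pics/s2.npz",**c)
s=manip.state();p=s["tool_pos"];M=R.from_rotvec(s["tcp_rot"]).as_matrix()
o=project(c,p)[0].astype(int)-[50,90]; o=np.maximum(o,0)
def mk(n):
    k=c["image"] if n=="s2" else load(n)["image"]
    k=cv2.resize(k[o[1]:o[1]+120,o[0]:o[0]+80],None,fx=5,fy=5,interpolation=cv2.INTER_CUBIC)
    k=np.clip(k.astype(float)*(2.2 if 1 else 1),0,255).astype(np.uint8)
    for d,col in((0,(0,0,255)),(.019,(0,255,0)),(.064,(255,0,0))):
        for j in(-.03,.03):
            q=(project(c,p-M[:,0]*d+M[:,1]*j)[0]-o)*5+2; cv2.circle(k,tuple(int(v) for v in q),3,col,-1)
    return k
cv2.imwrite("pics/m3.png",np.hstack([mk("s1"),mk("s2")]))
E
```

```text
t9.8 [ 0.5251 -0.34    0.1501] a36.0 F [ 0.3  0.8 -0. ] w0.0603 j6 -1.24
```

View pics/m3.png

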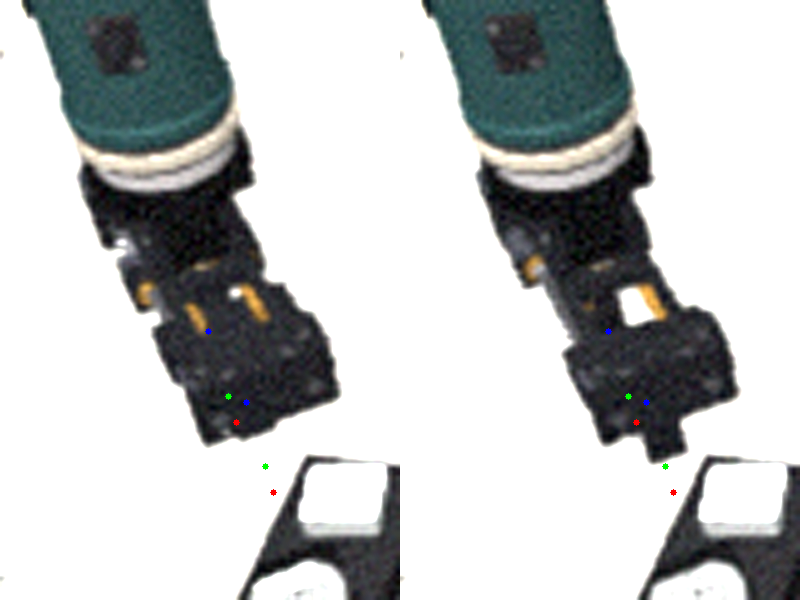

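The fingertip at s2 (665,460 in the crop) shows well above the reported TCP (red dots). I'll measure the offset from depth.

```bash
python3 - <<'E'
from cell import manip
from h import *
s=manip.state();p=s["tool_pos"];M=R.from_rotvec(s["tcp_rot"]).as_matrix(); print(M.round(3).tolist(), s["joint_pos"].round(3))
c=load("s2");P=cloud(c)
o=np.maximum(project(c,p)[0].astype(int)-[50,90],0)
for u,v in((265,455),(262,445),(258,430),(250,410),(300,400),(205,420),(300,350),(190,390)):
    q=P[o[1]+v//5,o[0]+u//5]; print((u,v),q.round(3),"tool frame mm",((q-p)@M*1000).round(0))
E
```

```text
[[0.0, 0.809, 0.588], [-0.0, 0.588, -0.809], [-1.0, 0.0, 0.0]] [-0.615  0.212  1.775  0.     1.155 -1.243]
(265, 455) [ 0.562 -0.313  0.19 ] tool frame mm [-40.  46.   0.]
(262, 445) [ 0.564 -0.313  0.199] tool frame mm [-49.  47.   2.]
(258, 430) [ 0.564 -0.314  0.209] tool frame mm [-58.  47.   2.]
(250, 410) [ 0.599 -0.295  0.258] tool frame mm [-107.   86.    7.]
(300, 400) [ 0.585 -0.276  0.253] tool frame mm [-103.   86.  -17.]
(205, 420) [ 0.61  -0.312  0.26 ] tool frame mm [-109.   85.   27.]
(300, 350) [ 0.589 -0.268  0.288] tool frame mm [-138.   94.  -21.]
(190, 390) [ 0.617 -0.31   0.286] tool frame mm [-136.   92.   30.]
```

Finger backs sit at y≈±47 as expected, but the tips are about 38 mm behind the reported TCP. The body's underside is off by the same amount, so it's a tool-length offset. I'll pin it down by touching the block's top with the open fingers straddling the chuck, then grip.

```bash
cat >> h.py <<'E'
def fz(m): return np.mean([m.state()["contact_force"] for _ in range(1)],axis=0)
def touch(m,xy,z0,zmin,thr=4,step=.001,rate=.03):
    """step down until the upward force passes thr; returns TCP z"""
    z=z0
    b=m.state()["contact_force"][2]
    while z>zmin:
        z-=step; m.move_linear([*xy,z],rate=rate)
        f=m.state()["contact_force"][2]-b
        if abs(f)>thr: break
    return m.state()["tool_pos"][2],f
E
python3 - <<'E'
from cell import manip,cams
from h import *
xy=[.525,-.34]
manip.set_gripper(.058)
manip.move_linear([*xy,.02],rate=.2)
manip.move_linear([*xy,-.006],rate=.06); st(manip,"near")
z,f=touch(manip,xy,-.006,-.028); print("touch",z,f)
s=st(manip)
if abs(f)>4:
    zt=s["tool_pos"][2]; manip.move_linear([*xy,zt+.0025],rate=.03)
    manip.set_gripper(0.02,force=20); st(manip,"grip")
E
```

```text
near t11.5 [ 0.5247 -0.3398 -0.0064] a36.0 F [ 0.8 -0.1 -0.3] w0.0581 j6 -1.24
touch -0.007648579609486672 7.206695380792305
 t12.2 [ 0.5253 -0.3402 -0.0076] a36.0 F [-2.5  1.5  6.9] w0.0578 j6 -1.24
grip t12.9 [ 0.5248 -0.3398 -0.0055] a36.0 F [ 0.2 -0.5 -0.2] w0.0396 j6 -1.24
```

Gripped at 39.6 mm, which is the 40 mm flats. Next: lift, carry to above the seat, turn to 0°, and check.

```bash
python3 - <<'E'
from cell import manip,cams
from h import *
xy=[.525,-.34]
manip.move_linear([*xy,.02],rate=.06)
manip.move_linear([*xy,.12],rate=.2); st(manip,"up")
c=cams.capture("scene");np.savez("pics/s3.npz",**c)
manip.move_pose([.5155,-.0285,.12],down(0))
manip.move_linear([.5155,-.0285,.055],rate=.12); s=st(manip,"over seat")
for n in("scene","top"):
    d=cams.capture(n); np.savez(f"pics/{n}3.npz",**d)
c=load("scene3")
o=project(c,[.5155,-.0285,.07])[0].astype(int)-[40,50]
k=cv2.resize(c["image"][o[1]:o[1]+100,o[0]:o[0]+80],None,fx=5,fy=5,interpolation=cv2.INTER_CUBIC)
o=project(c,[.525,-.34,.07])[0].astype(int)-[40,50]
k2=cv2.resize(c["image"][o[1]:o[1]+100,o[0]:o[0]+80],None,fx=5,fy=5,interpolation=cv2.INTER_CUBIC)
cv2.imwrite("pics/m4.png",np.hstack([k,k2]))
E
```

```text
up t14.1 [ 0.5243 -0.3395  0.119 ] a36.0 F [-0.3  1.1 -1.6] w0.0400 j6 -1.24
over seat t16.0 [ 0.516  -0.0289  0.0553] a-0.0 F [-0.3  0.7  0. ] w0.0400 j6 -0.10
```

View pics/m4.png

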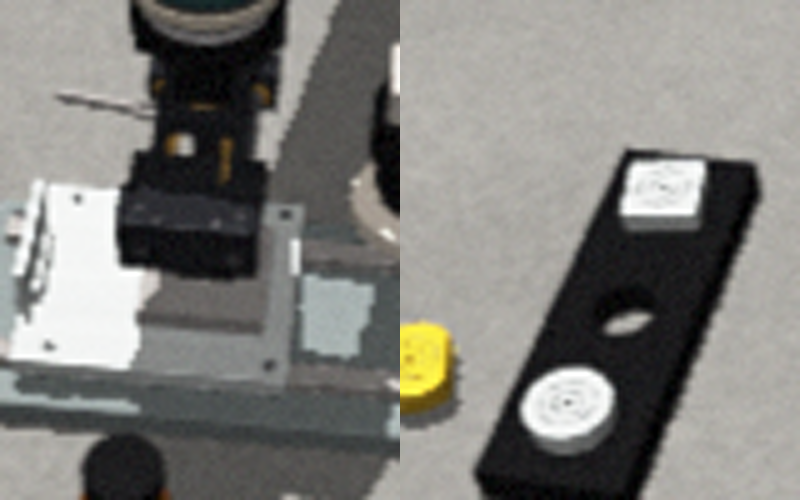

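The chuck is in the gripper, the middle pocket is empty, and the neighbours are undisturbed. Now a force-guided insertion, with a small search if it's blocked.

```bash
python3 - <<'E'
from cell import manip,cams
from h import *
x0,y0=.5157,-.0285
manip.move_linear([x0,y0,.041],rate=.05); b=manip.state()["contact_force"]; st(manip,"base")
offs=[(0,0,0)]+[(1.3*np.cos(t),1.3*np.sin(t),0) for t in np.arange(0,6.2,np.pi/4)]+[(0,0,5),(0,0,-5)]+[(2.5*np.cos(t),2.5*np.sin(t),0) for t in np.arange(0,6.2,np.pi/4)]
home=False
for dx,dy,da in offs:
    x,y=x0+dx/1e3,y0+dy/1e3
    manip.move_linear([x,y,.0395],rate=.05,rot=down(da)); z=.0395
    while z>.0275:
        z-=.001; manip.move_linear([x,y,z],rate=.03); s=manip.state(); f=s["contact_force"]-b
        if f[2]>5: break
    zz=s["tool_pos"][2]; print("try",round(dx,1),round(dy,1),da,"z %.4f"%zz,f.round(1),"t%.1f"%s["clock"],flush=True)
    if zz<.0312 : home=True;break
    if s["clock"]>32: break
st(manip,"end"); print(home)
E
```

```text
base t16.6 [ 0.5151 -0.0284  0.0404] a0.0 F [ 0.2  0.6 -0.9] w0.0397 j6 -0.10
try 0 0 0 z 0.0284 [-3.9  0.4  6.7] t19.8
end t19.8 [ 0.5157 -0.0285  0.0284] a0.0 F [-3.8  1.   5.9] w0.0395 j6 -0.10
True
```

It went home first time, at z=0.0284 against a predicted 0.0285. Release, back off, verify, and measure the selector.

```bash
python3 - <<'E'
from cell import manip,cams
from h import *
manip.set_gripper(.056); st(manip,"open")
manip.move_linear([.5157,-.0285,.06],rate=.06)
manip.move_linear([.5157,-.0285,.26],rate=.3)
manip.move_pose([.43,-.22,.26],down(0)); st(manip,"away")
for n in("scene","top"):
    d=cams.capture(n); np.savez(f"pics/{n}4.npz",**d)
def crop(n,p,w,h,f):
    c=load(n);o=project(c,p)[0].astype(int)-[w//2,h//2]
    return cv2.resize(c["image"][o[1]:o[1]+h,o[0]:o[0]+w],(w*f,h*f),interpolation=cv2.INTER_CUBIC)
a=crop("scene4",[.515,-.03,.07],66,50,6);b=crop("top4",[.515,-.03,.07],66,50,6)
d=crop("scene4",[.47,.33,.06],66,50,6);e=crop("top4",[.47,.33,.06],66,50,6)
cv2.imwrite("pics/m5.png",np.vstack([np.hstack([a,b]),np.hstack([d,e])]))
from meas import *
for n in("top4","scene4"):
    c=up(load(n)); im=c["image"]; g=im.max(2)
    P=cloud(load(n)); u=project(load(n),[.5157,-.0285,.074])[0].astype(int)
    print(n,"chuck top depth z",np.median(P[u[1]-4:u[1]+5,u[0]-4:u[0]+5,2]).round(4))
    for t in(200,225):
        q=blob(c,g>t,(.515,-.03),.074,1200,3500); print("chuck",t,None if q is None else rect(q))
    q=blob(c,g>205,(.53,.325),.058,300,1500); print("gauge",None if q is None else rect(q))
    q=blob(c,g<95,(.45,.327),.0665,1500,6000); print("skirt",None if q is None else rect(q))
    m=(np.linalg.norm(P[...,:2]-[.452,.327],axis=2)<.04)&(P[...,2]>.080)
    print("bar pts",m.sum(),rect(P[m][:,:2]),np.median(P[m],axis=0).round(4))
E
```

```text
open t20.3 [ 0.5157 -0.0285  0.0274] a0.0 F [ 0.2  0.5 -0.3] w0.0559 j6 -0.10
away t22.6 [ 0.4298 -0.2192  0.2587] a-0.0 F [0.2 0.3 0. ] w0.0559 j6 -0.52
top4 chuck top depth z 0.074
chuck 200 (array([ 460.4, -108.4]), array([45.4, 56.7]), 48.3)
chuck 225 (array([516.5, -31.8]), array([51.9, 41.1]), 89.6)
gauge (array([539.8, 186.2]), array([19.9, 31.2]), 36.4)
skirt (array([449.6, 327.2]), array([58.1, 59.4]), 2.2)
bar pts 100 (array([447.9, 328.7]), array([55. , 13.9]), 58.3) [0.4475 0.3275 0.0894]
scene4 chuck top depth z 0.0733
chuck 200 (array([556.7, -11.7]), array([53.4, 94.2]), 39.2)
chuck 225 (array([361.8,  87.3]), array([41.2, 39.8]), 1.5)
gauge (array([533.5, 327.5]), array([36.1, 36.2]), 64.8)
skirt (array([454.6, 328.4]), array([63.3, 71.8]), 61.9)
bar pts 124 (array([452.3, 330.5]), array([55. , 16.6]), 52.2) [0.4534 0.33   0.0886]
```

View pics/m5.png

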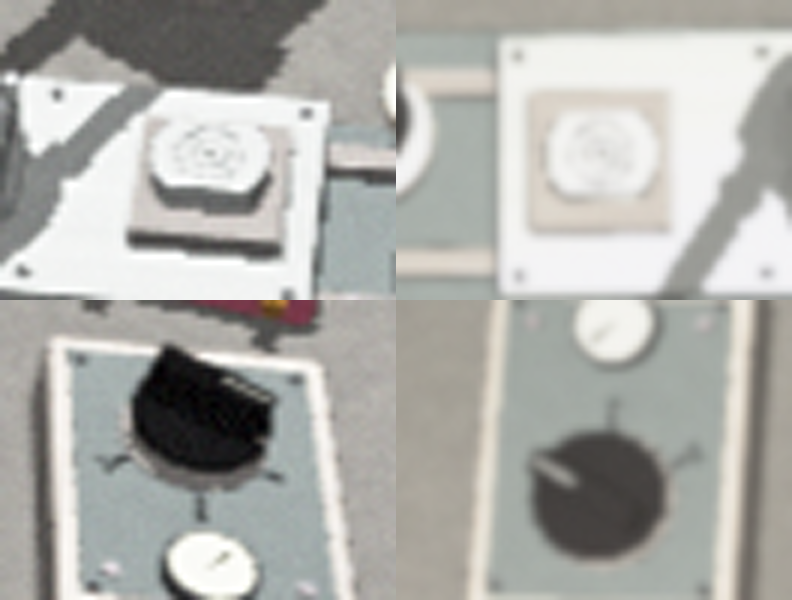

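The chuck is home: disc top at 0.074 m, flat and squared in the seat. The pointer is still at vent. Now the console's yaw, from its panel outline, and the bar line in both views.

```bash
python3 - <<'E'
from meas import *
for n in("top4","scene4"):
    c=up(load(n)); im=c["image"]; g=im.max(2); 
    for t in(190,200):
        q=blob(c,g<t,(.475,.327),.048,9000,24000); print(n,"panel",t,None if q is None else rect(q))
    # gauge: white disc at 58 mm
    for t in(205,215):
        for q in [blob(c,g>t,(.533,.327),.058,500,1500)]: print("gauge",t,None if q is None else rect(q))
    # pointer line: brightest pixels inside the skirt at bar top 90.5 mm
    v,u=np.mgrid[:im.shape[0],:im.shape[1]]; 
    P=onplane(c,np.c_[u.ravel(),v.ravel()],.0905)[:,:2]
    m=(np.linalg.norm(P-[.4505,.329],axis=1)<.029)&(g.ravel()>110)
    p=P[m]; print("pointer",m.sum(),rect(p) if m.sum()>5 else None)
E
```

```text
top4 panel 190 (array([476.2, 327.9]), array([109.5, 149.2]), 88.2)
top4 panel 200 (array([475.9, 328.1]), array([111.5, 151.3]), 88.2)
gauge 205 (array([550.5,  97.2]), array([38.2, 37.4]), 0.5)
gauge 215 (array([545.1, 190.3]), array([33.9, 34.4]), 89.6)
pointer 1080 (array([457.2, 342.5]), array([27.7, 57.5]), 63.7)
scene4 panel 190 (array([230.8, 363.7]), array([133.5, 176.2]), 78.7)
scene4 panel 200 (array([231.1, 363.5]), array([132.3, 174.6]), 78.5)
gauge 205 (array([533.5, 327.5]), array([36.1, 36.2]), 64.8)
gauge 215 (array([534.3, 327.3]), array([35.2, 35.5]), 6.5)
pointer 1650 (array([439.6, 332.3]), array([57.9, 35.1]), 73.2)
```

Console yaw is -1.8°, so the bar is at 58.2°. The selector axis is at about (0.450,0.3295). Now grip, press, turn 60° clockwise and let it up.

```bash
python3 - <<'E'
from cell import manip,cams
from h import *
x,y=.450,.3295
manip.move_pose([x,y,.26],down(148.2))
manip.set_gripper(.044)
manip.move_linear([x,y,.07],rate=.25)
manip.move_linear([x,y,.0385],rate=.06); st(manip,"at")
manip.set_gripper(.005,force=30); st(manip,"grip")
for dz in(.002,.004,.006,.0075):
    manip.move_linear([x,y,.0385-dz],rate=.02); s=st(manip,"press %.4f"%dz)
    if s["contact_force"][2]>25: break
E
```

```text
at t26.7 [0.4498 0.3294 0.0382] a148.2 F [-0.6  0.8 -0.7] w0.0442 j6 -2.00
grip t27.2 [0.4503 0.3295 0.0388] a148.2 F [ 0.1 -1.4  1.6] w0.0136 j6 -2.00
press 0.0020 t27.5 [0.4503 0.3296 0.037 ] a148.2 F [-0.2 -0.7  4.4] w0.0134 j6 -2.00
press 0.0040 t27.7 [0.4504 0.3296 0.0349] a148.2 F [-0.  -0.8  5.3] w0.0140 j6 -2.00
press 0.0060 t28.0 [0.4504 0.3296 0.0331] a148.2 F [-0.7 -2.   7.4] w0.0134 j6 -2.00
press 0.0075 t28.2 [0.4504 0.3297 0.0318] a148.2 F [-1.  -2.   8.2] w0.0141 j6 -2.00
```

The force profile (4 → 8 N) matches the spring. Now turn.

```bash
python3 - <<'E'
from cell import manip,cams
from h import *
x,y,z=.450,.3295,.0308
for a in np.arange(138.2,88,-10):
    manip.move_linear([x,y,z],rate=.02,rot=down(a)); s=st(manip,"turn %.1f"%a); print(s["moment"].round(2))
    if abs(s["moment"][2])>1.5: print("stop");break
E
```

```text
turn 138.2 t28.6 [0.4505 0.3296 0.0317] a138.2 F [-1.  -2.3  7. ] w0.0138 j6 -1.82
[-0.28  0.19 -0.02]
turn 128.2 t28.9 [0.4506 0.3296 0.0317] a128.2 F [-1.6 -3.   8. ] w0.0137 j6 -1.65
[-0.35  0.14 -0.06]
turn 118.2 t29.2 [0.4506 0.3295 0.0317] a118.2 F [-1.1 -2.2  8. ] w0.0133 j6 -1.48
[-0.41  0.09 -0.02]
turn 108.2 t29.5 [0.4507 0.3294 0.0317] a108.2 F [-0.2 -3.1  7.8] w0.0138 j6 -1.30
[-0.44  0.09 -0.05]
turn 98.2 t29.9 [0.4507 0.3294 0.0317] a98.2 F [-0.1 -2.9  8. ] w0.0137 j6 -1.13
[-0.53  0.05 -0.04]
turn 88.2 t30.2 [0.4507 0.3293 0.0316] a88.2 F [ 0.1 -3.7  7.3] w0.0138 j6 -0.95
[-0.61  0.11  0.  ]
```

Now lift it out to its start height, release, retreat and check.

```bash
python3 - <<'E'
from cell import manip,cams
from h import *
x,y=.450,.3295
manip.move_linear([x,y,.0345],rate=.02); st(manip)
manip.move_linear([x,y,.0387],rate=.02); st(manip,"out")
manip.set_gripper(.044); st(manip,"open")
manip.move_linear([x,y,.26],rate=.25)
manip.move_pose([.45,-.22,.26],down(0)); manip.set_gripper(0.0)
st(manip,"away")
for n in("scene","top"):
    d=cams.capture(n); np.savez(f"pics/{n}5.npz",**d)
def crop(n,p,w,h,f):
    c=load(n);o=project(c,p)[0].astype(int)-[w//2,h//2]
    return cv2.resize(c["image"][o[1]:o[1]+h,o[0]:o[0]+w],(w*f,h*f),interpolation=cv2.INTER_CUBIC)
cv2.imwrite("pics/m6.png",np.vstack([np.hstack([crop(n,[.47,.33,.06],66,50,6) for n in("scene5","top5")]),np.hstack([crop(n,[.515,-.07,.07],66,50,6) for n in("scene5","top5")])]))
for n in("top5","scene5"):
    P=cloud(load(n)); m=(np.linalg.norm(P[...,:2]-[.452,.327],axis=2)<.04)&(P[...,2]>.080)
    q=P[m]; print(n,"bar",m.sum(),[np.round(v,1) for v in cv2.minAreaRect((q[:,:2]*1000).astype(np.float32))],"z",np.median(q[:,2]).round(4),np.percentile(q[:,2],90).round(4))
    m=(abs(P[...,0]-.5155)<.04)&(P[...,1]<-.1)&(P[...,1]>-.16)&(P[...,2]>.066)&(P[...,2]<.085); print("tab",m.sum(),P[m].min(0).round(4),np.median(P[m],0).round(4))
E
```

```text
t30.5 [0.4506 0.3292 0.0351] a88.2 F [-0.1 -2.   5.1] w0.0138 j6 -0.95
out t30.9 [0.4504 0.3292 0.0387] a88.2 F [ 2.  -2.5  2.6] w0.0138 j6 -0.95
open t31.5 [0.4499 0.3296 0.0386] a88.2 F [0.5 0.2 0.1] w0.0443 j6 -0.95
away t35.2 [ 0.45 -0.22  0.26] a-0.0 F [-0.5 -0.9  1.6] w0.0003 j6 -0.50
top5 bar 110 [array([447.9, 329.2]), array([14.9, 54.1]), np.float64(88.1)] z 0.0888 0.0929
tab 55 [ 0.48   -0.1283  0.0697] [ 0.5074 -0.1251  0.0785]
scene5 bar 96 [array([451.7, 330.1]), array([13.9, 54. ]), np.float64(87.1)] z 0.0895 0.0917
tab 67 [ 0.4821 -0.1267  0.0666] [ 0.5214 -0.1227  0.0781]
```

View pics/m6.png

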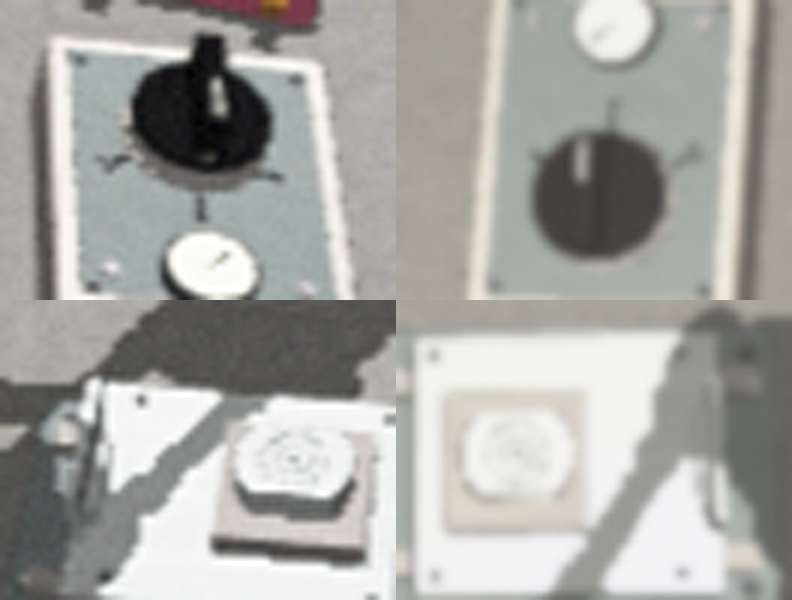

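The pointer stands at the one-pip tick (bar along the console's x within 1°, top back at 0.089 m, so it's out), and the chuck is still home. The tab's face is at y≈-0.128. Now push.

```bash
python3 - <<'E'
from cell import manip,cams
from h import *
x=.5157
manip.move_linear([x,-.175,.12],rate=.25)
manip.move_linear([x,-.175,.031],rate=.12); st(manip,"down")
b=manip.state()["contact_force"][1]; y=-.175
while y<-.012:
    y+=.008 if y<-.06 else .003
    manip.move_linear([x,y,.031],rate=.05); s=manip.state(); f=s["contact_force"][1]-b
    print("y%.4f F%.1f"%(s["tool_pos"][1],f),end="; ",flush=True)
    if f<-9: break
st(manip,"end")
E
```

```text
down t37.0 [ 0.5165 -0.1754  0.0319] a-0.0 F [0.1 0.7 0. ] w0.0004 j6 -0.37
y-0.1667 F-1.0; y-0.1586 F-0.6; y-0.1507 F-0.9; y-0.1427 F-0.5; y-0.1346 F-1.1; y-0.1264 F-0.8; y-0.1184 F-0.4; y-0.1104 F0.3; y-0.1024 F-0.6; y-0.0944 F-1.0; y-0.0864 F-0.3; y-0.0784 F-0.9; y-0.0704 F-0.8; y-0.0624 F0.2; y-0.0544 F-0.9; y-0.0517 F-1.0; y-0.0489 F-1.4; y-0.0458 F-1.2; y-0.0427 F-2.2; y-0.0397 F-2.0; y-0.0367 F-1.5; y-0.0337 F-1.6; y-0.0307 F-1.6; y-0.0305 F-13.2; end t43.9 [ 0.5157 -0.0305  0.0311] a0.1 F [ -0.2 -12.4   0.4] w0.0006 j6 -0.10
```

It hit a hard stop at y=-0.0305, about 107 mm after first contact, which is plausible. Back away and check.

```bash
python3 - <<'E'
from cell import manip,cams
from meas import *
manip.move_linear([.5157,-.06,.031],rate=.1)
manip.move_linear([.5157,-.175,.031],rate=.25)
manip.move_linear([.5157,-.175,.25],rate=.3)
manip.move_pose([.40,-.30,.26],down(0)); st(manip,"away")
for n in("scene","top"):
    d=cams.capture(n); np.savez(f"pics/{n}6.npz",**d)
    c=load(n+"6"); P=cloud(c)
    m=(abs(P[...,0]-.5155)<.034)&(P[...,1]<0.02)&(P[...,1]>-.16)&(P[...,2]>.066)&(P[...,2]<.085); print(n,"tab",m.sum(),P[m].min(0).round(4) if m.any() else 0,np.median(P[m],0).round(4))
    q=P[(np.linalg.norm(P[...,:2]-[.452,.327],axis=2)<.04)&(P[...,2]>.080)]; print("bar",rect(q[:,:2]),np.median(q[:,2]).round(4))
    m=(abs(P[...,0]-.5155)<.03)&(abs(P[...,1]-.078)<.03)&(P[...,2]>.06)&(P[...,2]<.085); print("chuck pts",m.sum(),np.median(P[m],0).round(4))
a=load("scene6")["image"]; b=load("top6")["image"]
W=np.hstack([cv2.resize(a[140:290,260:460],(400,300)),cv2.resize(a[155:255,290:423],(400,300),interpolation=cv2.INTER_CUBIC)])
cv2.imwrite("pics/m7.png",np.vstack([W,cv2.resize(b[95:265,160:480],(800,425))[:300]]))
E
```

```text
away t46.6 [ 0.3998 -0.2992  0.2585] a-0.1 F [-0.4  0.3 -0. ] w0.0000 j6 -0.69
scene tab 48 [ 0.4825 -0.0179  0.0693] [ 0.5143 -0.0143  0.079 ]
bar (array([452.3, 329.9]), array([13.8, 55.7]), 88.3) 0.0897
chuck pts 211 [0.525  0.0795 0.0725]
top tab 52 [ 0.4816 -0.0191  0.0666] [ 0.5082 -0.0164  0.0787]
bar (array([448.1, 329.2]), array([16.4, 54.8]), 87.9) 0.089
chuck pts 33 [0.4943 0.059  0.0619]
```

View pics/m7.png

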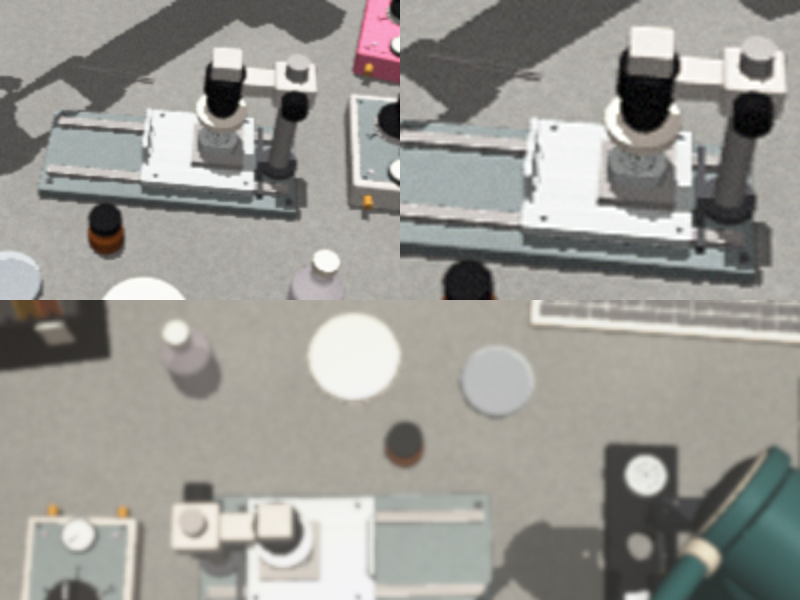

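```bash
python3 - <<'E'
from cell import manip,order
from h import *
for n in("top0","top6"): 
    c=load(n); g=c["image"][195].astype(int); print(n,[ (u,g[u].tolist()) for u in range(350,362)] if n=="top0" else "", onplane(c,[[356,195]],.02).round(4))
st(manip)
E
```

```text
top0 [(350, [163, 168, 161]), (351, [162, 167, 160]), (352, [162, 168, 161]), (353, [162, 167, 160]), (354, [161, 166, 159]), (355, [156, 161, 155]), (356, [145, 150, 148]), (357, [139, 147, 149]), (358, [145, 154, 157]), (359, [147, 156, 160]), (360, [149, 159, 163]), (361, [151, 160, 164])] [[ 0.5188 -0.1594  0.02  ]]
top6  [[ 0.5188 -0.1594  0.02  ]]
 t46.7 [ 0.4007 -0.2989  0.2591] a0.1 F [-0.1 -0.  -0.1] w0.0004 j6 -0.69
```

The numbers are ambiguous: measured from the base's end, the tab should be at about -0.014, and I read -0.018. There is time left, so I'll push again, more firmly, to tell the real stop from a stick.

```bash
python3 - <<'E'
from cell import manip,cams
from h import *
manip.move_pose([.5157,-.175,.20],down(0))
manip.move_linear([.5157,-.175,.028],rate=.25)
manip.move_linear([.5157,-.045,.028],rate=.15)
b=manip.state()["contact_force"][1]; y=-.045
while y<-.010:
    y+=.0025; manip.move_linear([.5157,y,.028],rate=.04); s=manip.state(); f=s["contact_force"][1]-b
    print("cmd%.4f y%.4f F%.1f"%(y,s["tool_pos"][1],f),end="; ",flush=True)
    if f<-28: break
c=cams.capture("scene"); np.savez("pics/scene7.npz",**c)
manip.move_linear([.5157,-.06,.028],rate=.1)
manip.move_linear([.5157,-.175,.028],rate=.25)
manip.move_linear([.5157,-.175,.25],rate=.3)
manip.move_pose([.40,-.30,.26],down(0)); st(manip,"away")
for n in("scene","top"):
    c=cams.capture(n); np.savez(f"pics/{n}8.npz",**c); P=cloud(c)
    m=(abs(P[...,0]-.5155)<.034)&(P[...,1]<0.02)&(P[...,1]>-.16)&(P[...,2]>.066)&(P[...,2]<.085); print(n,"tab",m.sum(),P[m].min(0).round(4),np.median(P[m],0).round(4))
E
```

```text
cmd-0.0425 y-0.0430 F0.2; cmd-0.0400 y-0.0401 F0.6; cmd-0.0375 y-0.0374 F0.3; cmd-0.0350 y-0.0348 F-0.1; cmd-0.0325 y-0.0324 F0.1; cmd-0.0300 y-0.0305 F-3.6; cmd-0.0275 y-0.0306 F-13.8; cmd-0.0250 y-0.0306 F-22.7; cmd-0.0225 y-0.0306 F-32.1; away t54.3 [ 0.3998 -0.2993  0.2585] a-0.1 F [ 0.5 -0.3 -0.1] w0.0005 j6 -0.69
scene tab 47 [ 0.4816 -0.0179  0.0675] [ 0.5179 -0.0142  0.0788]
top tab 47 [ 0.482  -0.0191  0.0682] [ 0.5119 -0.0164  0.0797]
```

It's rigid at the same spot (-0.0306) up to 32 N. Before handing in, one offline check of the geometry, to rule out the gripper body having met the head instead.

```bash
python3 - <<'E'
from meas import *
c0=load("top8"); P=cloud(c0)
# base ends along rows free of clutter
for x in(.455,.46,.575,.58):
    ys=np.arange(-.2,.24,.0005); uv=project(c0,np.c_[np.full_like(ys,x),ys,np.full_like(ys,.02)]).astype(np.float32)
    v=cv2.remap(c0["image"],uv[:,0].copy(),uv[:,1].copy(),cv2.INTER_LINEAR)[:,0].astype(float)
    d=v[:,0]-v[:,2] # blue-red: base bluish vs table
    on=d>-3; i=np.where(on)[0]; print("top x",x,"base y",ys[i[0]].round(4),ys[i[-1]].round(4))
# ring light & seat from the scene/top: ring points z~.115
for n in("top8","scene8"):
    c=load(n);P=cloud(c); m=(P[...,2]>.105)&(P[...,2]<.135)&(np.linalg.norm(P[...,:2]-[.515,.085],axis=2)<.06)&(c["image"].max(2)>190); q=P[m]
    if m.any(): print(n,"ring",m.sum(),q.min(0).round(4),q.max(0).round(4), cv2.minEnclosingCircle((q[:,:2]*1000).astype(np.float32)))
# gripper body versus head while pushing
c=load("scene7");P=cloud(c)
m=(P[...,2]>.10)&(P[...,2]<.30)&(abs(P[...,0]-.5157)<.10)&(P[...,1]>-.12)&(P[...,1]<.13)
h,e=np.histogram(P[m][:,1],bins=np.arange(-.12,.131,.01)); print(dict(zip(e.round(2).tolist(),h.tolist())))
o=project(c,[.5157,.02,.11])[0].astype(int)-[60,60]
cv2.imwrite("pics/m8.png",cv2.resize(c["image"][o[1]:o[1]+120,o[0]:o[0]+140],None,fx=5,fy=5,interpolation=cv2.INTER_CUBIC))
E
```

```text
top x 0.455 base y -0.1575 0.1855
top x 0.46 base y -0.1575 0.1865
top x 0.575 base y -0.1575 0.163
top x 0.58 base y -0.158 0.165
top8 ring 145 [0.4812 0.0488 0.1168] [0.5366 0.1097 0.1339] ((513.1206665039062, 80.5809326171875), 32.63798141479492)
scene8 ring 59 [0.4967 0.0491 0.116 ] [0.5442 0.1106 0.13  ] ((515.25830078125, 82.05481719970703), 32.99006271362305)
{-0.12: 0, -0.11: 0, -0.1: 0, -0.09: 0, -0.08: 0, -0.07: 28, -0.06: 236, -0.05: 269, -0.04: 272, -0.03: 265, -0.02: 288, -0.01: 301, -0.0: 244, 0.01: 13, 0.02: 0, 0.03: 0, 0.04: 3, 0.05: 71, 0.06: 156, 0.07: 175, 0.08: 178, 0.09: 166, 0.1: 111, 0.11: 74, 0.12: 60}
```

View pics/m8.png

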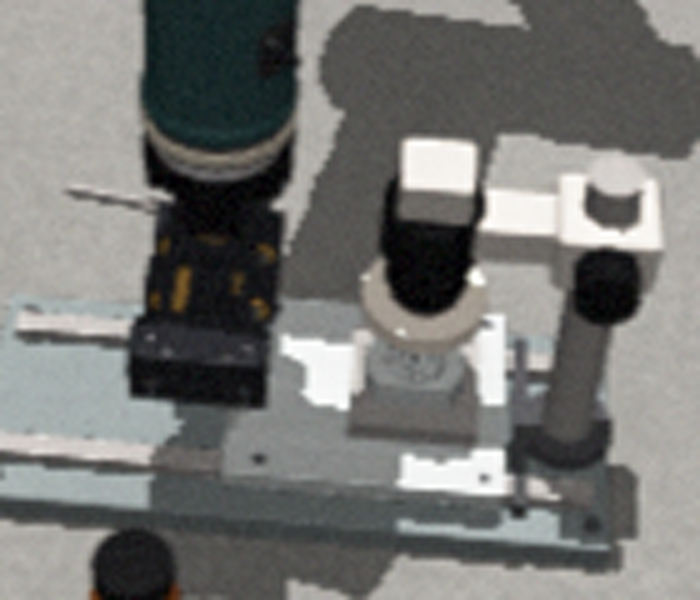

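The ring light's centre is at y≈0.081 in both views, and the seat is at about 0.081. The gripper stayed about 30 mm clear of the head. So that was the real stop, and I'm handing in.

```bash
python3 -c "
from cell import order,manip
from h import *
st(manip); order.close_job(); st(manip)"
```

```text
t54.4 [ 0.4007 -0.2989  0.2591] a0.1 F [-0.4 -0.7  0.5] w0.0006 j6 -0.69
the job is handed in; nothing more can be done
the job is handed in; nothing more can be done
```

I finished all three steps and handed the job in at 54.4 s of the 72 s allowed; no verdict is reported.

- **Chuck:** The first grasp closed on nothing because the fingertips sit about 32 mm short of the reported TCP. I measured that by touching the block's top and regripped the chuck at 39.6 mm. Turned from 36° to 0°, the chuck went home first try, with its disc top at 0.074 m as expected, and I released it. It was still home after the selector step.
- **Selector:** I pressed it in against 4 to 8 N, turned it 60° clockwise and let it out. The pointer is at the one-pip tick, within about 1°, and the bar is back at its original height.
- **Carriage:** I pushed it in by about 109 mm to a hard stop, then pushed again with up to 32 N and it did not move. The seat and the ring light's centre are both at y≈0.081.
- **Other things:** None looked moved in the pictures; I did not measure each one.

**Checks that disagreed:**
- The base's near end put the stop about 4–5 mm further in than I measured. The ring light's position and the hard stop contradict that, so I trusted those.
- The depth image put the fingertip offset at about 38 mm; the touch gave 32 mm, which I used.

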